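# Close the loaded test fixture and start the test

### The job

The circuit board in the open tray of the black test fixture is ready to be tested. With your fingertips, fold the clear hold-down cover all the way down over the board, then push the tray fully home into the fixture, then press the green start button and let it go. Nothing has to be picked up: keep off the red stop button, and leave the board in its nest and everything else on the bench where it is.

Things in the scene. Friction and masses are not known exactly. Their poses are not given: they have to be found in the camera images.
- fixture: black drawer-type test fixture, a fixed box 280 deep, 240 wide, 120 mm high. Origin: middle of its front face at bench level; x runs into the box (the way the tray is pushed home), y to the left seen from the robot, z up. The buttons stand on its top near the front edge; a console with red displays (220 wide, up to 180 mm above the bench) stands on top from 188 mm behind the front face.
- tray (a joint): how far the tray has been pushed in, m: 0 = fully out (as at the start), 0.14 = fully home, with its front panel against the housing. It slides along the fixture's x axis with about 3 N of friction, stays where it is left and stops hard at either end.
- tray_front (a point): point on the outer face of the tray's black front panel, in the middle of its width, 90 mm above the bench; axes as the fixture's, it moves with the tray. The panel is 236 wide, 12 thick and reaches from 18 to 118 mm above the bench. A steel bar handle, 100 mm long, sticks out some 40 mm from the panel 42 mm above the bench (top of the bar below 50 mm).
- nest (a point): middle of the board's nest, on the top face of the tray plate (55 mm above the bench), 72 mm behind tray_front along the fixture's x; axes as the fixture's. The nest is four white corner locators 9 mm high.
- cover (a joint): angle of the hold-down cover, rad: 0 = shut, lying level over the board; about 1.57 = standing upright; grows as it opens, at most 1.85. A stiff hinge (about 0.12 N m) holds it wherever it is left; it stops hard at 0.
- cover_hinge (a point): point on the cover's hinge axis, in the middle of its length, 88 mm above the bench and 62 mm to the left (+y of the fixture) of the nest's middle. The axis runs along the fixture's x. Open, the cover stands up from here; shut, it lies level from here to the right (-y of the fixture), its top face 91 mm above the bench.
- cover_edge (a point): middle of the cover's free edge, 116 mm from the hinge axis; moves with the cover. The cover is a clear plate in an aluminium frame, 92 mm along the hinge, 6 mm thick (centred on the axis), with a yellow strip along the free edge and four black pusher pins 25 mm long on its underside (the side facing the board).
- board: green circuit board, 84 x 76 x 3.5 mm with silver heat sinks and a yellow transformer (20.5 mm high in all), lying loose in the nest. Origin: middle of its underside.
- start (a joint): green start button, travel in m: 0 = up, 0.006 = fully down (5 N; a spring brings it back). It counts as pressed from 0.004.
- start_top (a point): middle of the top face of the green start button (28 mm across), which is pressed straight down. It is on top of the fixture, 45 mm behind its front face and 75 mm to the right of its middle. Up, this face is 142 mm above the bench.
- stop (a joint): red stop button, travel in m, like the green one, 45 mm behind the front face and 75 mm to the left of the middle: leave it alone.
- pen: black marker pen with a red cap, 138 mm long, 12 mm thick, lying crosswise on top of the fixture between the buttons and the console. Origin: underside, near its middle.
- esd_tray: black open tray 150 x 120 x 30 mm to the right of the fixture's drawer. Origin: middle of its underside.
- spare_board: a second circuit board of the same kind, waiting in the black open tray. Origin: middle of its underside.
- screwdriver: screwdriver, 170 mm long, lying on the bench right of the fixture. Origin near its middle.
- tape: roll of blue tape, 100 mm across, 19 mm high, lying flat on the bench left of the fixture. Origin: middle of its underside.
- spray: white bottle with a blue cap, 60 mm across, 150 mm high, on the right of the bench. Origin: middle of its underside.
- bin: green parts bin, 160 x 110 x 75 mm, on the left of the bench. Origin: middle of its underside.
Mind the look-alikes: they are no part of the job. What is shaped like the board but orange, pink or purple is not meant.

How it is judged (in metres and radians):
On the way, in this order (a step that is already met when the one before it is completed fails the run):
1. the cover is folded shut over the board (value of joint cover below 0.06 rad), for 0.1 s.
2. the tray is pushed home with the cover still shut (value of joint tray above 0.136 m and value of joint cover below 0.06 rad), for 0.1 s.
3. the green start button is pressed (all of step 2 and value of joint start above 0.004 m), for 0.05 s.
At the end, for the whole second after the job is handed in: The tray is home (within 4 mm), the cover is shut (within 0.06 rad), the start button has been pressed and is up again, the stop button is up, and the board lies flat and at rest in its nest (within 6 mm) (all of step 2 and value of joint each of start, stop below 0.002 m and distance between board and nest below 0.006 m and angle between board's own z axis and vertical below 0.1 rad and linear speed of board below 0.02 m/s); the robot touches nothing.
It fails at once if the tray is pushed more than halfway in while the cover still stands up (it would strike the housing) (value of joint tray above 0.07 m and value of joint cover above 0.25 rad).
It fails at once if the board is lifted or pushed out of its nest in the tray (8 mm) (distance between board and nest above 0.008 m).
It fails at once if the start button is pressed before the tray is home under its shut cover (value of joint start above 0.003 m and (value of joint tray below 0.134 m or value of joint cover above 0.08 rad)).
It fails at once if the red stop button is pressed (value of joint stop above 0.003 m).
It fails at once if the pen or another thing standing or lying about is picked up, knocked off or shoved (more than 25 mm) (distance of any of esd_tray, screwdriver, tape, spray, bin, spare_board, pen from where it was at the start of the episode above 0.025 m).
It also fails if it takes over 58 s, if anything falls off the work surface, if the arm or the gripper's body presses on something with over 40 N, if the wrist force passes 120 N, or if a joint passes its speed limit or range.

### The arm

A 6-joint arm with a two-finger parallel gripper is mounted at the origin on the work surface. World frame = base frame: x ahead of the robot, y to its left, z up, the work surface at z = 0. Lengths are in mm, angles in degrees, forces in N, time in s.
With the tool pointing down it reaches from about 350 to 850 mm from the base axis. Payload 8.1 kg.
Tool frame: the origin (TCP) lies at the very end of the fingers, on their centre line; the grasp point (between the pads) lies r.tcp_to_grasp behind it (r.tcp_to_grasp is the distance from the TCP to the grasp point, in mm); z points along the fingers, y is the line along which they close (so a half turn about z gives the same grasp; the last joint's range is limited). The gripper opens to 85 mm and grips with 20 to 120 N. Pads are 22 mm wide; open, the fingers measure 114 mm over their backs; the gripper's body (76 mm by 85 mm) begins 54 mm behind the grasp point. The pads swing forward as they close: fully open they stand 13 mm farther back than shut.
Start: joints at [63.862, 7.471, 85.268, -0, 87.261, -4.893], TCP at [217.396, 559.236, 231.292] pointing down, gripper open.
Joint ranges: [-169.43, 169.43], [-51.17, 129.36], [1.28, 143.12], [-76.62, 256.62], [0, 156.53], [-152.29, 152.29]. Speed limits (degrees/s): [136.94, 136.94, 159.86, 180, 180, 180].

### API

Orientations are given as [roll, pitch, yaw] about the fixed x, y, z axes, in that order (R = Rz(yaw) Ry(pitch) Rx(roll)).
In Python, from bench import r gives the robot as it stands.
- The arm moves only by the shell command python3 -m handwheel 'ROWS' [OPENING] [FORCE]. ROWS is JSON, a list of rows, each a list of 4 numbers: the shift along the tool's x, y, z in m, then the turn about the tool's z in degrees. A call has 1 to 10 rows; each row shifts and turns the commanded pose from where the row before left it, along the tool's axes as they then stand; what a row does not reach is not made up. A row lasts 1/10 s, in which the tool goes at most 50 mm and 8.59 degrees, less where a joint would pass 70% of its speed; a pose out of reach is approached as far as the arm can. A call is refused whole if a number of a shift passes 0.05 or a number of a turn 8.59, either way. A call with a gripper value outside its range is refused whole. OPENING is the finger opening in m, from 0 to 0.0854, set as the call begins (- or left out, the last holds). The fingers move at their own pace and stop on an object; FORCE is the grip in N (left out, the last holds). Time passes only in rows, so rows that do not move let the fingers close. It gives the time, the measured TCP pose, the force, the opening and the grip force at its end, in the units of the state.
- r.sense(): the state, without advancing time (a new reading comes with each control period).
- r.snapshot(name): name is "scene" or "side" or "wrist"; returns the picture (420x560x3 uint8, red, green, blue); there is no depth.
- r.camera_params(name): a dict with "fx", "fy", "cx", "cy" (pixels), "R" (3x3) and "t" (3): a world point X has camera coordinates R X + t; the wrist camera has in their place "mount" (4x4, takes a point from camera to tool coordinates, whose origin is the TCP and whose axes are the flange's). Camera axes: x right, y down, z forward; pixel columns grow to the right and rows downward; lengths in mm; the calibration is good to about 2 mm. The wrist camera is an equidistant fisheye: a pixel r from the principal point sees the ray r / f radians off the axis. A picture is of the moment at which its call begins: read the wrist's pose just before it. camera_params takes no time and is no camera call.
- r.hand_in(): hands the job in; it is judged then, once.
The state is a dict: "time": time; "joint_pos": joint angles; "qd": joint speeds; "joint_efforts": joint torques, N m; "tool_pos": TCP position; "tcp_rot": TCP orientation; "ft_force": force on the tool from outside, world axes, zero at the start; "wrist_torque": the same for the moment, N m; "finger_gap": finger opening in mm; "grip_force": force on a finger pad.
Only numpy, scipy, OpenCV 4.12 (cv2) and the standard library are available. Lean on these libraries where they do the work, as an engineer would, in place of code of your own. Each camera call takes 0.05 s, during which the arm holds its last target. There are 200 camera calls.

## Working session

There is one attempt and no reset: what is moved stays moved. The work goes in short steps, Python scripts to look and compute and a shell command to move; the robot and the scene stay as the last step left them, time stands still between calls to the robot, and variables do not carry over. Pictures are saved under pics/ and viewed, at most 10 in all, crops included, and the job is handed in when it is done.

```bash
mkdir -p pics; ls; python3 - <<'E'
from bench import r
import cv2
s=r.sense();print(s['time'],s['tool_pos'],s['tcp_rot'],s['finger_gap'],r.tcp_to_grasp)
for n in ['scene','side']:
    im=r.snapshot(n);cv2.imwrite(f'pics/{n}.png',im[:,:,::-1]);p=r.camera_params(n);print(n,p)
E
```

```text
pics
0.0 [217.1588287  558.7097599  230.23340463] [-1.79891561e+02 -8.61099528e-03  1.58754544e+02] 85.1712861622135 18.700000000000003
scene {'fx': 466.8761432142759, 'fy': 466.8761432142759, 'cx': 280.4095280814807, 'cy': 204.71306385845392, 'R': array([[ 0.52292264,  0.8522568 , -0.01450051],
       [ 0.48522126, -0.31161944, -0.81697837],
       [-0.70079401,  0.42018053, -0.57648597]]), 't': array([-288.52673118, -189.33188649, 1841.94226712])}
side {'fx': 527.0862313614031, 'fy': 527.0862313614031, 'cx': 284.5056108906019, 'cy': 201.21646639614525, 'R': array([[ 0.76437754, -0.64473637,  0.00648003],
       [-0.41013566, -0.49394859, -0.76668346],
       [ 0.49750951,  0.58337792, -0.64199259]]), 't': array([-395.61146041,  302.84341656, 1562.75019138])}
```

View pics/scene.png

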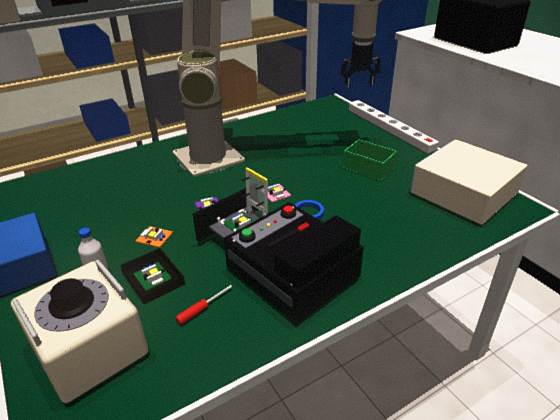

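View pics/side.png

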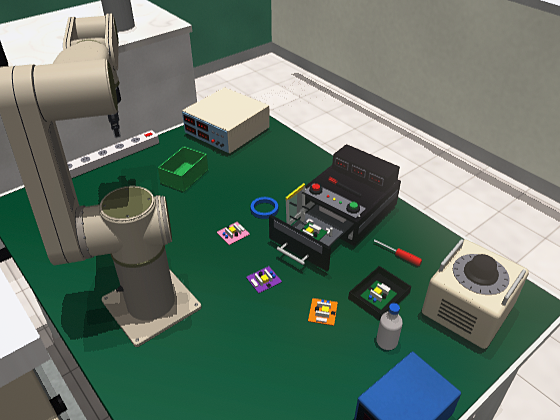

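The board wanted is the green one in the fixture tray, at scene (237,220) and side (313,230). The look-alikes:

| Item | Scene pixel | Side pixel |
|---|---|---|
| Spare board in ESD tray | (153,272) | (378,291) |
| Orange | (154,236) | (323,311) |
| Purple | (207,204) | (264,278) |
| Pink | (277,191) | (233,233) |

The start button is the green one at scene (248,233) and side (354,206). The stop button is the red one at (288,210) and (316,188). The cover's yellow edge is at (257,174) and (295,190). Next I triangulate these and check a close crop.

```bash
cat > h.py <<'E'
import numpy as np, cv2
from bench import r
def P(n):
    p=r.camera_params(n);K=np.array([[p['fx'],0,p['cx']],[0,p['fy'],p['cy']],[0,0,1]]);return K@np.c_[p['R'],p['t']]
def tri(a,b):
    X=cv2.triangulatePoints(P('scene'),P('side'),np.float64(a).reshape(2,1),np.float64(b).reshape(2,1));return (X[:3]/X[3]).ravel()
def proj(n,X):
    q=P(n)@np.append(X,1);return q[:2]/q[2]
def onz(n,uv,z):
    M=P(n);A=np.c_[M[:,0],M[:,1],M[:,2]*z+M[:,3]];q=np.linalg.solve(A,[uv[0],uv[1],1]);return q[:2]/q[2]
def blob(im,lo,hi,near,rad=14):
    h=cv2.cvtColor(im,cv2.COLOR_RGB2HSV);m=cv2.inRange(h,lo,hi);c=np.zeros_like(m);cv2.circle(c,near,rad,255,-1);m&=c
    n,l,s,ce=cv2.connectedComponentsWithStats(m);i=1+np.argmax(s[1:,4]);return ce[i],s[i],l==i
E
python3 - <<'E'
from h import *
I={n:cv2.imread(f'pics/{n}.png')[:,:,::-1].copy() for n in['scene','side']}
G=((45,120,70),(80,255,255));Rd=((0,150,90),(8,255,255));Y=((22,120,90),(35,255,255))
for nm,c,a,b in[('start',G,(248,233),(354,206)),('stop',Rd,(288,210),(316,188)),('edge',Y,(257,174),(295,190))]:
    A=blob(I['scene'],*c,a);B=blob(I['side'],*c,b)
    print(nm,A[0],A[1],B[0],B[1],tri(A[0],B[0]).round(1))
    if nm=='edge':
        for M in(A,B):
            y,x=np.nonzero(M[2]);print(cv2.minAreaRect(np.c_[x,y].astype(np.float32)))
a=cv2.resize(I['scene'][155:285,180:310],(400,400),interpolation=2)
b=cv2.resize(I['side'][150:280,265:395],(400,400),interpolation=2)
cv2.imwrite('pics/crop.png',np.hstack([a,b])[:,:,::-1])
E
```

```text
start [246.17142857 232.05714286] [241 228  11   9  70] [353.5        204.29545455] [350 201   8   7  44] [ 662.7 -171.7  138.8]
stop [287.68421053 208.9122807 ] [283 206  10   8  57] [315.66666667 185.87179487] [312 183   8   6  39] [633.4 -23.9 139.1]
edge [256.48958333 174.72916667] [246 167  22  16  96] [295.09302326 191.3255814 ] [286 183  19  17  86] [512.6 -54.6 197.9]
((256.19232177734375, 175.0384521484375), (25.675188064575195, 4.8373541831970215), 29.744882583618164)
((295.5653991699219, 191.2269287109375), (4.2098774909973145, 23.417449951171875), 52.12501525878906)
```

View pics/crop.png

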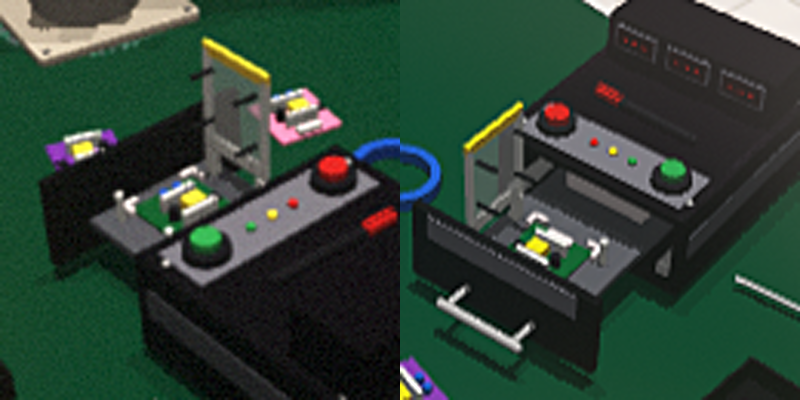

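Checks: the buttons come out 150.7 mm apart at z≈139 (150 and 142 expected), so fixture yaw is 11.2° and its origin is about (604,-106). The yellow edge lands at fixture (-80, 69, 198), so the cover is about 1.63 rad open, matching the text. The crop confirms the green board under the upright clear cover. First move: close the fingers and turn to tool x = +y_f and tool y = +x_f.

```bash
cat >> h.py <<'E'
ST=np.array([662.7,-171.7]);SP=np.array([633.4,-23.9])
yf=(SP-ST)/np.linalg.norm(SP-ST);xf=np.array([yf[1],-yf[0]]);O=(ST+SP)/2-45*xf
def F(p): d=np.array(p[:2])-O;return np.array([d@xf,d@yf,p[2]]).round(1)
def W(x,y): return O+x*xf+y*yf
def st():
    s=r.sense();print(round(s['time'],2),'fix',F(s['tool_pos']),'rot',np.round(s['tcp_rot'],1),'F',np.round(s['ft_force'],1),'gap',round(s['finger_gap'],1))
E
python3 -m handwheel '[[0,0,0,8.2],[0,0,0,8.2],[0,0,0,8.2],[0,0,0,8.2],[0,0,0,8.2],[0,0,0,8.2],[0,0,0,8.3],[0,0,0,0],[0,0,0,0]]' 0
python3 -c "from h import *;st();print(O,xf,yf)"
```

```text
time: 1.0
tool_pos: [217.3, 559.0, 230.9]
tcp_rot: [-180.0, 0.0, 101.5]
ft_force: [-0.3, -0.9, -0.2]
finger_gap: 0.1
grip_force: 0.0
1.0 fix [-249.8  728.1  230.9] rot [-180.     0.   101.5] F [-0.3 -0.9 -0.2] gap 0.1
[ 603.90900008 -106.55055005] [0.98091111 0.19445667] [-0.19445667  0.98091111]
```

Next I go to fixture (-80, 120), so tool x -608 and y +170.

```bash
python3 -m handwheel '[[-0.03,0.01,-0.005,0],[-0.04,0.01,0,0],[-0.04,0.01,0,0],[-0.04,0.01,0,0],[-0.04,0.01,0,0],[-0.04,0.01,0,0],[-0.04,0.01,0,0],[-0.04,0.01,0,0],[-0.04,0.01,0,0],[-0.04,0.01,0,0]]'>/dev/null
python3 -m handwheel '[[-0.04,0.01,0,0],[-0.04,0.01,0,0],[-0.04,0.01,0,0],[-0.04,0.01,0,0],[-0.03,0.01,0,0],[-0.02,0.01,0,0],[-0.01,0.01,0,0],[0,0,0,0],[0,0,0,0]]'
python3 - <<'E'
from h import *
st();cv2.imwrite('pics/s2.png',np.hstack([cv2.resize(r.snapshot(n)[y:y+150,x:x+150],(400,400)) for n,x,y in[('scene',180,130),('side',245,130)]])[:,:,::-1])
E
```

```text
time: 2.9
tool_pos: [502.9, -5.7, 236.0]
tcp_rot: [-180.0, -0.0, 101.4]
ft_force: [0.4, 0.4, 0.6]
finger_gap: -0.2
grip_force: 0.0
2.9 fix [-79.5 118.6 236. ] rot [-180.    -0.   101.4] F [0.4 0.4 0.6] gap -0.2
```

View pics/s2.png

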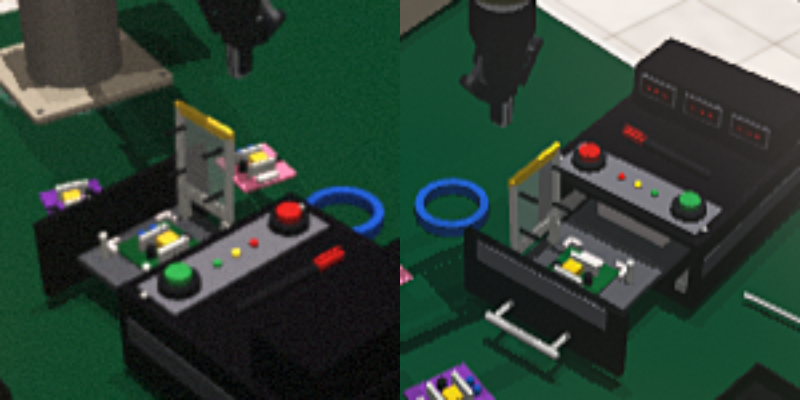

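The gripper is to the left of the upright cover, with the fingers at about (240,70) in the left crop, and nothing is between them. I lower to z≈183 and follow the arc.

```bash
python3 -m handwheel '[[-0.005,0,0.02,0],[-0.005,0,0.02,0],[-0.01,0,0.013,0],[-0.012,0,0,0],[-0.01,0,0,0],[-0.012,0,0.001,0],[-0.012,0,0.001,0],[-0.012,0,0.002,0],[-0.012,0,0.004,0],[0,0,0,0]]'
python3 - <<'E'
from h import *
st();a=blob(r.snapshot('scene'),(22,120,90),(35,255,255),(250,190),40)[0];b=blob(r.snapshot('side'),(22,120,90),(35,255,255),(300,195),30)[0];print(a,b,F(tri(a,b)))
E
```

```text
time: 4.0
tool_pos: [520.8, -95.9, 174.7]
tcp_rot: [-180.0, 0.0, 101.2]
ft_force: [0.4, 1.1, 0.4]
finger_gap: -0.2
grip_force: 0.0
4.0 fix [-79.5  26.6 174.7] rot [-180.     0.   101.2] F [0.4 1.1 0.4] gap -0.2
[241.83333333 187.52083333] [309.84615385 202.76923077] [-77.8  11.6 180.3]
```

The cover follows: its edge is now at fixture (-78, 12, 180), about 61°. Continuing the arc down to z≈95.

```bash
python3 -m handwheel '[[-0.01,0,0.008,0],[-0.009,0,0.009,0],[-0.008,0,0.01,0],[-0.008,0,0.01,0],[-0.005,0,0.011,0],[-0.005,0,0.011,0],[-0.003,0,0.011,0],[-0.002,0,0.008,0],[0,0,0.001,0],[0,0,0,0]]'
python3 - <<'E'
from h import *
st()
E
```

```text
time: 5.1
tool_pos: [530.3, -143.0, 95.9]
tcp_rot: [-180.0, -0.0, 101.3]
ft_force: [0.1, 0.2, 0.8]
finger_gap: -0.1
grip_force: 0.0
5.1 fix [-79.3 -21.4  95.9] rot [-180.    -0.   101.3] F [0.1 0.2 0.8] gap -0.1
```

Now I press gently down onto the stop.

```bash
python3 -m handwheel '[[-0.005,0,0.002,0],[-0.005,0,0.002,0],[0,0,0.002,0],[0,0,0.001,0],[0,0,0.001,0],[0,0,0,0],[0,0,0,0]]'
```

```text
time: 5.8
tool_pos: [533.7, -153.7, 90.3]
tcp_rot: [179.9, 0.1, 101.2]
ft_force: [-2.3, 0.7, 10.6]
finger_gap: 0.1
grip_force: 5.4
```

It bears on the stop at z≈90 with 10 N, so the cover is shut. Next I lift off, move in front of the panel and look.

```bash
python3 -m handwheel '[[0,0,-0.02,0],[0,0,-0.03,0],[0,-0.01,-0.03,0],[0.01,-0.03,0,0],[0.01,-0.03,0,0],[0.01,-0.03,0,0],[0,-0.02,0,0],[0,0,0,0]]'
python3 - <<'E'
from h import *
st();cv2.imwrite('pics/s3.png',np.hstack([cv2.resize(r.snapshot(n)[y:y+150,x:x+150],(400,400)) for n,x,y in[('scene',170,130),('side',245,130)]])[:,:,::-1])
E
```

```text
time: 6.6
tool_pos: [407.3, -147.1, 168.2]
tcp_rot: [-180.0, 0.0, 101.2]
ft_force: [-0.3, 0.2, -0.1]
finger_gap: -0.0
grip_force: 0.0
6.6 fix [-200.8   -1.5  168.2] rot [-180.     0.   101.2] F [-0.3  0.2 -0.1] gap -0.0
```

View pics/s3.png

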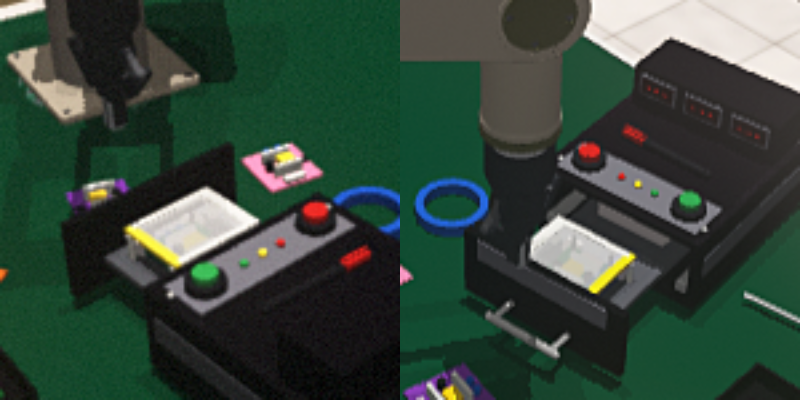

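The cover lies flat over the board, with its yellow edge at left-crop (152,246), and the fingers are in front of the panel. I lower to z≈86 and start the push.

```bash
python3 -m handwheel '[[0,0,0.03,0],[0,0,0.03,0],[0,0,0.022,0],[0,0,0,0],[0,0.01,0,0],[0,0.01,0,0],[0,0.01,0,0],[0,0.01,0,0],[0,0.01,0,0],[0,0,0,0]]'; python3 -c "from h import *;st()"
```

```text
time: 7.7
tool_pos: [459.7, -137.0, 86.8]
tcp_rot: [179.9, 0.0, 101.3]
ft_force: [-1.1, 0.7, 0.0]
finger_gap: -0.2
grip_force: 0.0
7.7 fix [-147.4   -1.8   86.8] rot [179.9   0.  101.3] F [-1.1  0.7  0. ] gap -0.2
```

```bash
python3 -m handwheel '[[0,0.01,0,0],[0,0.012,0,0],[0,0.012,0,0],[0,0.012,0,0],[0,0.012,0,0],[0,0.012,0,0],[0,0.012,0,0],[0,0.01,0,0],[0,0.008,0,0],[0,0,0,0]]'; python3 -c "from h import *;st()"
```

```text
time: 8.7
tool_pos: [557.5, -117.3, 86.4]
tcp_rot: [179.9, 0.0, 101.3]
ft_force: [0.7, 0.5, -1.1]
finger_gap: -0.3
grip_force: 0.0
8.7 fix [-47.6  -1.5  86.4] rot [179.9   0.  101.3] F [ 0.7  0.5 -1.1] gap -0.3
```

```bash
python3 -m handwheel '[[0,0.005,0,0],[0,0.005,0,0],[0,0.004,0,0],[0,0.003,0,0],[0,0.002,0,0],[0,0,0,0]]'; python3 -c "from h import *;st()"; python3 -m handwheel '[[0,0.002,0,0],[0,0.002,0,0],[0,0,0,0]]'; python3 -c "from h import *;st()"
```

```text
time: 9.3
tool_pos: [575.0, -113.8, 86.3]
tcp_rot: [180.0, -0.0, 101.3]
ft_force: [-0.1, -0.8, 0.1]
finger_gap: 0.2
grip_force: 0.2
9.3 fix [-29.7  -1.5  86.3] rot [180.   -0.  101.3] F [-0.1 -0.8  0.1] gap 0.2
time: 9.6
tool_pos: [577.3, -113.4, 86.2]
tcp_rot: [-179.8, -0.0, 101.3]
ft_force: [-10.5, -1.1, 6.1]
finger_gap: -0.3
grip_force: 5.4
9.6 fix [-27.4  -1.5  86.2] rot [-179.8   -0.   101.3] F [-10.5  -1.1   6.1] gap -0.3
```

It meets the hard stop at the predicted place (-27). I push a little more, back off, rise over the start button side and look.

```bash
python3 -m handwheel '[[0,0.002,0,0],[0,0.001,0,0],[0,0,0,0]]'; python3 -m handwheel '[[0,-0.01,0,0],[0,-0.02,0,0],[0,-0.02,-0.02,0],[0,0,-0.04,0],[0,0,-0.04,0],[-0.02,0,-0.01,0],[-0.03,0.02,0,0],[-0.02,0.02,0,0],[0,0,0,0]]'
python3 - <<'E'
from h import *
st();cv2.imwrite('pics/s4.png',np.hstack([cv2.resize(r.snapshot(n)[y:y+150,x:x+150],(400,400)) for n,x,y in[('scene',170,130),('side',245,130)]])[:,:,::-1])
E
```

```text
time: 9.9
tool_pos: [577.5, -113.3, 86.3]
tcp_rot: [-179.5, -0.1, 101.2]
ft_force: [-27.7, -2.1, 17.5]
finger_gap: -0.1
grip_force: 14.2
time: 10.8
tool_pos: [587.5, -185.3, 196.1]
tcp_rot: [179.9, 0.1, 101.2]
ft_force: [-0.8, 0.1, -1.0]
finger_gap: 0.1
grip_force: 0.0
10.8 fix [-31.4 -74.  196.1] rot [1.799e+02 1.000e-01 1.012e+02] F [-0.8  0.1 -1. ] gap 0.1
```

View pics/s4.png

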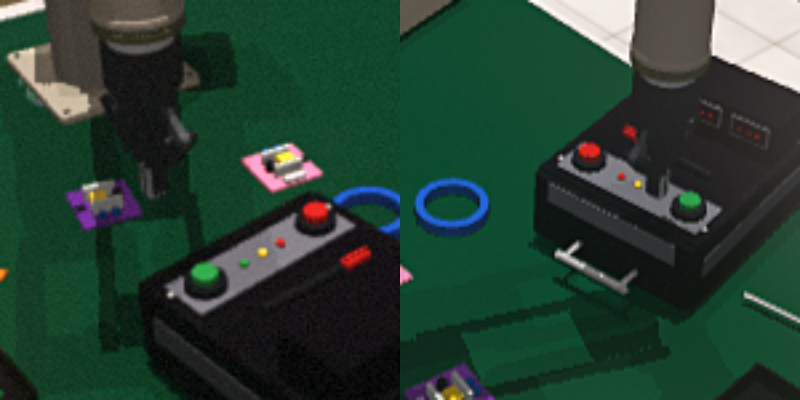

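The tray is fully home, with its panel flush at side-crop (620,240), and both buttons are up. I move over the start button at fixture (45,-75).

```bash
python3 -m handwheel '[[0,0.02,0,0],[0,0.03,0,0],[0,0.026,0,0],[-0.001,0,0.015,0],[0,0,0.015,0],[0,0,0.01,0],[0,0,0,0]]'; python3 -c "from h import *;st()"
```

```text
time: 11.6
tool_pos: [657.5, -168.9, 153.0]
tcp_rot: [-179.7, -0.1, 101.2]
ft_force: [-0.2, -0.1, -0.5]
finger_gap: 0.0
grip_force: 0.0
11.6 fix [ 40.5 -71.6 153. ] rot [-1.797e+02 -1.000e-01  1.012e+02] F [-0.2 -0.1 -0.5] gap 0.0
```

```bash
python3 -m handwheel '[[-0.003,0.004,0,0],[0,0,0.005,0],[0,0,0.004,0],[0,0,0.003,0],[0,0,0.003,0],[0,0,0.002,0],[0,0,0,0],[0,0,0,0]]'; python3 -c "from h import *;st()"
```

```text
time: 12.4
tool_pos: [664.6, -171.5, 139.7]
tcp_rot: [180.0, 0.0, 101.3]
ft_force: [-2.0, -0.1, 3.3]
finger_gap: 0.1
grip_force: 1.4
12.4 fix [ 46.9 -75.6 139.7] rot [180.    0.  101.3] F [-2.  -0.1  3.3] gap 0.1
```

```bash
python3 -m handwheel '[[0,0,0.002,0],[0,0,0.002,0],[0,0,0.001,0],[0,0,0.001,0],[0,0,0,0],[0,0,0,0]]'; python3 -c "from h import *;st()"
```

```text
time: 13.0
tool_pos: [665.0, -171.6, 135.9]
tcp_rot: [179.9, 0.0, 101.3]
ft_force: [-7.3, 2.7, 16.2]
finger_gap: -0.1
grip_force: 8.2
13.0 fix [ 47.2 -75.7 135.9] rot [179.9   0.  101.3] F [-7.3  2.7 16.2] gap -0.1
```

The force is 16 N at z 135.9, past the button's 5 N, so it is fully down. I release, lift off and look once.

```bash
python3 -m handwheel '[[0,0,-0.01,0],[0,0,-0.02,0],[0,0,-0.03,0],[0,-0.04,-0.03,0],[0,-0.04,0,0],[0,-0.04,0,0],[0,0,0,0],[0,0,0,0],[0,0,0,0]]'
python3 - <<'E'
from h import *
st();cv2.imwrite('pics/s5.png',np.hstack([cv2.resize(r.snapshot(n)[y:y+150,x:x+150],(400,400)) for n,x,y in[('scene',170,130),('side',245,130)]])[:,:,::-1])
E
```

```text
time: 13.9
tool_pos: [547.8, -195.0, 223.6]
tcp_rot: [179.9, 0.0, 101.3]
ft_force: [-0.0, -0.4, 0.2]
finger_gap: -0.2
grip_force: 0.0
13.9 fix [-72.2 -75.8 223.6] rot [179.9   0.  101.3] F [-0.  -0.4  0.2] gap -0.2
```

View pics/s5.png

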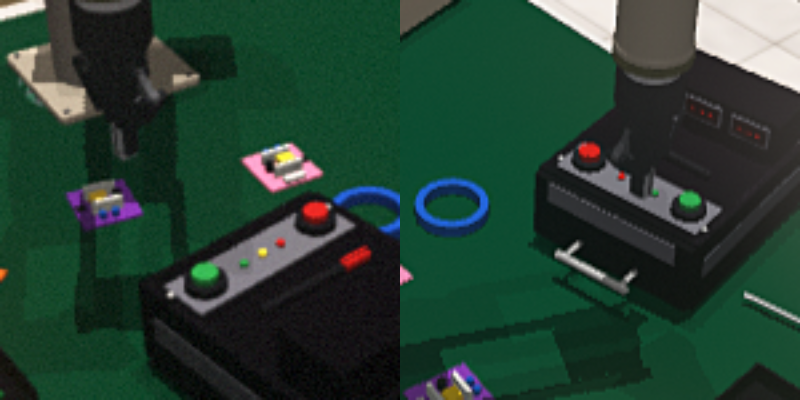

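The tray is home, both buttons are up (green at left-crop (205,275), red at (316,213)), and the pen hasn't moved. The arm is clear.

```bash
python3 -c "from bench import r;print(r.hand_in())"
```

```text
the job is handed in; nothing more can be done
None
```

The job is handed in at about 14 s of the 58 s allowed, with no verdict returned: cover folded shut, tray pushed home, start button pressed and released. The last picture shows the tray home and both buttons up; the board can't be seen inside the fixture.

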